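# Gauge the gap of the bottle-neck rest

### The arm

A 6-joint arm with a two-finger parallel gripper is mounted at the origin on the work surface. World frame = base frame: x ahead of the robot, y to its left, z up, the work surface at z = 0. Lengths are in m, angles in degrees, forces in N, time in s.
With the tool pointing down it reaches from about 0.3 to 0.825 m from the base axis. Payload 5.4 kg.
Tool frame: the origin (TCP) lies between the finger pads; the fingertips stand 25 mm ahead of it and the grasp point (between the pads) lies 6 mm ahead of it; z points along the fingers, x is the direction in which the jaws open and shut, and the axes are right-handed (so a half turn about z gives the same grasp; the last joint's range is limited). The gripper opens to 92 mm and grips with 3 to 60 N. Pads are 20 mm wide; open, the fingers measure 128 mm over their backs; the gripper's body (75 mm by 189 mm) begins 69 mm behind the grasp point.
Start: joints at [60.384, 9.076, 91.501, -0, 79.423, -12.038], TCP at [0.174, 0.548, 0.24] pointing down, gripper open.
Joint ranges: [-166.64, 166.64], [-54.1, 131.32], [10.49, 154.53], [-73.88, 253.88], [9.74, 151.15], [-171.62, 171.62]. Speed limits (degrees/s): [147.25, 147.25, 180, 180, 180, 180].

### API

Orientations are given as [roll, pitch, yaw] about the fixed x, y, z axes, in that order (R = Rz(yaw) Ry(pitch) Rx(roll)).
In Python, from plant import env, cams gives the robot as it stands.
- The arm moves only by the tool play_rows, never from a script. Its argument "targets" is a list that holds one entry, the list of rows, each a list of 7 numbers: the opening, from -1 (shut) to 1 (fully open), then the shift along the tool's x, y, z in mm, then the turn, a rotation vector about the tool's x, y, z in degrees. A call has 1 to 10 rows; each row shifts and turns the commanded pose from where the row before left it, along the tool's axes as they then stand; what a row does not reach is not made up. A row lasts 1/10 s, in which the tool goes at most 50 mm and 8.59 degrees, less where a joint would pass 70% of its speed; a pose out of reach is approached as far as the arm can. A call with a gripper value outside its range is refused whole. The fingers move at their own pace and stop on an object; "newtons" is the grip in N (left out, the last holds). Time passes only in rows, so rows that do not move let the fingers close. It gives the time, the measured TCP pose, the force and the opening at its end, in the units of the state.
- env.get_state(): the state, without advancing time (a new reading comes with each control period).
- cams.camera(name): name is "scene" or "top"; returns the picture (384x512x3 uint8, red, green, blue); there is no depth.
- cams.camera_model(name): a dict with "fov_y" (degrees; the focal length in pixels is half the picture's height over the tangent of half this angle, whatever the lens; pixels are square), "cx", "cy" (the principal point, pixels), "R" (3x3) and "t" (3): a world point X has camera coordinates R X + t. Camera axes: x right, y down, z forward; pixel columns grow to the right and rows downward; lengths in m; the calibration is good to about 2 mm. A picture is of the moment at which its call begins. camera_model takes no time and is no camera call.
- env.hand_in(): hands the job in, once; it reports no verdict.
Trained networks look in the newest picture that a camera, given by its name, has taken for a name from the list of things; names that differ only in an ending like _2 or _b are one class to them, and where a whole thing is asked for, a point or a joint stands for the part that bears it (a point fixed in the world has none). Each returns a list of dicts, best first, with "score" (0 to 1); they miss things now and then, are a little off and sometimes report something else, mostly with a low value. They report only what shows in the picture. A call takes as long as a camera call. They do not tell look-alikes from the thing itself.
- cams.find_in(camera, label): "rect" ([left, top, width, height] in pixels, round what is visible of it).
- cams.outline_of(camera, label): "mask" (384x512 bool, what is visible of it) and "rect" ([left, top, width, height] in pixels, round what is visible of it).
- cams.landmark_of(camera, label): "centre" ([column, row] in pixels: a listed point, or the origin of a listed thing).
The state is a dict: "time_s": time; "joint_pos": joint angles; "qvel": joint speeds; "tau": joint torques, N m; "ee_pos": TCP position; "orientation": TCP orientation; "contact_force": force on the tool from outside, world axes, zero at the start; "wrist_torque": the same for the moment, N m; "grip_width": finger opening in m.
Only numpy, scipy, OpenCV 4.12 (cv2) and the standard library are available. Lean on these libraries where they do the work, as an engineer would, in place of code of your own. Each camera call takes 0.05 s, during which the arm holds its last target. There are 200 camera calls.

### The job

Gauge the gap between the two wooden cheeks of the bottle-neck rest, thinnest leaf first. Stand the thin leaf (blue grip) fully down in the gap, in one half of its length, and leave it there; then try the thick leaf (yellow grip) in the other half. If the thick leaf goes fully down, leave it in too; if it binds in the mouth, lift it out again and stand it upright on the bench, clear of the rest.

Things in the scene. Friction and masses are not known exactly. Their poses are not given: they have to be found in the camera images.
- near_cheek (a point): Near pale wooden cheek of the bottle-neck rest (fixed; dark base 6 mm thick): on its inner face, mid-length, at the gap's floor (base top, 6 mm above the bench). x points across the gap to the far cheek, y along it, z up. Cheeks 130 mm long, 26 thick. Inner faces upright for 22 mm, then flare out 9 mm each over 14 mm to the rim, 36 mm above the floor; a leaf too thick stops in the flare.
- far_cheek (a point): Far cheek, mirror image, clamped fast on the same base, 135 x 150 mm: the point on its inner face, mid-length, at the gap's floor; axes as near_cheek. The distance between the points is the gap, 17 to 34 mm, new each time; the thin leaf always fits. Both leaves fit side by side, centred about 32 mm either way from mid-length, wholly between the cheeks.
- thin_mid (a point): Gauge leaf, blue grip, loose, upright on the bench: metal blade 14 mm thick (x) by 40 mm long (y) by 50 mm high; centred on top an upright blue grip block 16 (x) by 26 (y) by 36 mm high; 86 mm in all, 70 to 200 g. This point is its centre, 43 mm above its foot (grip from 7 to 43 mm above the point); z up. Same either way round.
- thick_mid (a point): Gauge leaf, yellow grip, loose, upright on the bench: metal blade 24 mm thick (x) by 40 mm long (y) by 50 mm high; centred on top an upright yellow grip block 16 (x) by 26 (y) by 36 mm high; 86 mm in all, 70 to 200 g. This point is its centre, 43 mm above its foot (grip from 7 to 43 mm above the point); z up. Same either way round.
Things that resemble listed ones, but are neither listed nor needed, are in the scene too. What is shaped like the part that bears thin_mid but orange is not meant.

How it is judged:
By the outcome, as a careful person would: the job done as asked, in the order asked, and still so for the second after the job is handed in, with the robot touching nothing.
It also fails if it takes over 70 s, if anything falls off the work surface, if the arm or the gripper's body presses on something with over 40 N, if the wrist force passes 120 N, or if a joint passes its speed limit or range.

## Working session

There is one attempt and no reset: what is moved stays moved. The work goes in short steps, Python scripts to look and compute and a tool call to move; the robot and the scene stay as the last step left them, time stands still between calls to the robot, and variables do not carry over. Pictures are saved under pics/ and viewed, about 8 in all and at most 12, crops included, and the job is handed in when it is done.

Besides the shell and the picture viewer there is one more tool, called after "Call:" as name([rows], argument=value, ...), one row to a line, values as JSON. play_rows: Moves the arm, as the interface text tells. Its arguments: {"type":"object","properties":{"targets":{"type":"array"},"newtons":{"type":"number"}},"required":["targets"]}

```bash
mkdir -p pics; cat > h.py <<'E'
import numpy as np,cv2
from plant import env,cams
def model(n):
    m=cams.camera_model(n);f=192/np.tan(np.radians(m['fov_y']/2));return m,f,np.array(m['R']),np.array(m['t'])
def proj(n,X):
    m,f,R,t=model(n);c=R@np.array(X)+t;return np.array([m['cx']+f*c[0]/c[2],m['cy']+f*c[1]/c[2]])
def onz(n,p,z):
    m,f,R,t=model(n);d=R.T@np.array([(p[0]-m['cx'])/f,(p[1]-m['cy'])/f,1]);o=-R.T@t;return o+d*(z-o[2])/d[2]
def save(n,name,crop=None,s=1.5):
    im=cams.camera(n)
    j=im if crop is None else im[crop[1]:crop[3],crop[0]:crop[2]]
    cv2.imwrite('pics/'+name,cv2.resize(j,None,fx=s,fy=s,interpolation=cv2.INTER_CUBIC)[:,:,::-1]);return im
E
python3 - <<'E'
from h import *
Z=dict(near_cheek=.006,far_cheek=.006,thin_mid=.043,thick_mid=.043)
for n in('top','scene'):
    m,f,R,t=model(n);print(n,f,m.keys(),(-R.T@t).round(3),R[2].round(2))
    save(n,n+'0.png')
    for l,z in Z.items():
        for r in cams.landmark_of(n,l)[:3]: print(n,l,round(r['score'],2),np.round(r['centre'],1),onz(n,r['centre'],z).round(4))
print(env.get_state())
a=cv2.imread('pics/top0.png')
E
```

```text
top 454.62073309987613 dict_keys(['fov_y', 'cx', 'cy', 'R', 't']) [0.458 0.039 0.903] [ 0.08 -0.02 -1.  ]
top near_cheek 0.77 [320.3 206.9] [ 0.4931 -0.1151  0.006 ]
top far_cheek 0.7 [324.1 191.9] [ 0.5229 -0.1231  0.006 ]
top thin_mid 0.79 [146.4 195.4] [0.5147 0.2203 0.043 ]
top thin_mid 0.54 [135.1 246. ] [0.4199 0.2402 0.043 ]
top thin_mid 0.49 [175.1 228.6] [0.452  0.1658 0.043 ]
top thick_mid 0.87 [178.4 133.9] [0.6323 0.161  0.043 ]
scene 410.85880440066757 dict_keys(['fov_y', 'cx', 'cy', 'R', 't']) [1.124 0.363 0.589] [-0.7 -0.4 -0.6]
scene near_cheek 0.67 [217.1 190.8] [ 0.4867 -0.1209  0.006 ]
scene far_cheek 0.78 [204.1 196.5] [ 0.5208 -0.1344  0.006 ]
scene thin_mid 0.64 [350.3 234.9] [0.5156 0.2189 0.043 ]
scene thin_mid 0.6 [335.9 211.1] [0.4603 0.167  0.043 ]
scene thin_mid 0.58 [371.8 210.5] [0.4201 0.2317 0.043 ]
{'time_s': 0.5, 'joint_pos': array([ 6.03834723e+01,  9.07806780e+00,  9.15040810e+01, -1.34804362e-03,
        7.94229627e+01, -1.20365346e+01]), 'qvel': array([ 0.06989511, -0.12732259, -0.0710968 ,  0.05570857,  0.03819251,
       -0.03880924]), 'tau': array([-9.10964104e-05, -3.85228658e+01, -3.22065639e+01,  7.01062731e-02,
        3.16413178e-02, -2.81309252e-05]), 'ee_pos': array([0.17366628, 0.54810673, 0.23955361]), 'orientation': array([1.79999770e+02, 5.27548561e-03, 7.24202544e+01]), 'contact_force': array([-0.13773036,  0.33747639,  0.44315472]), 'wrist_torque': array([0.03604727, 0.00173177, 0.00441447]), 'grip_width': 0.09177533870270715}
```

View pics/top0.png

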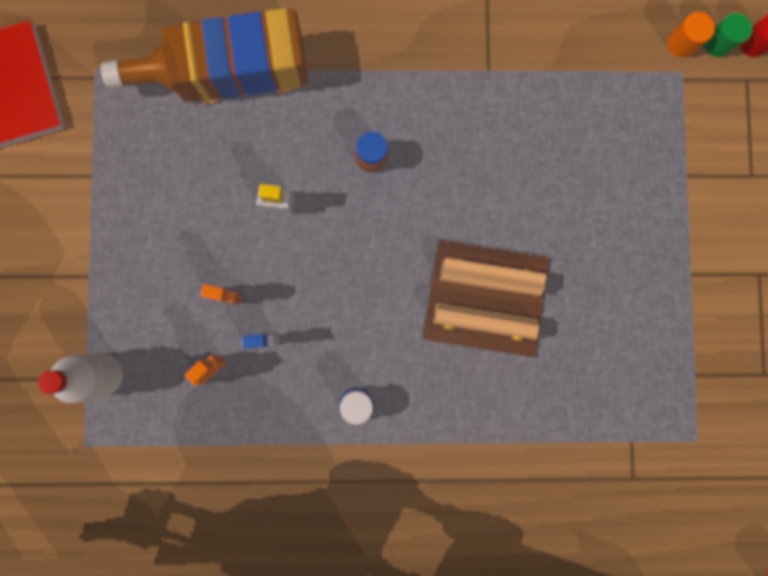

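View pics/scene0.png

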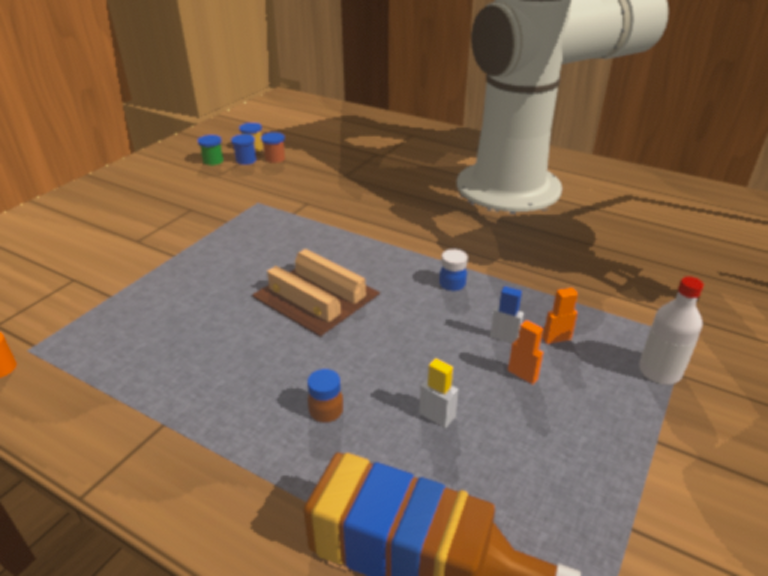

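The blue leaf is at top pixel (169,228) and the yellow at (179,130). The two orange ones at (142,196) and (136,247) are decoys, and the rest is at about (325,199). Next I fit box silhouettes in both views for pose and yaw.

```bash
cat > fit.py <<'E'
from h import *
from scipy.optimize import minimize
S=4
def render(n,solids,shape=(384,512)):
    M=np.zeros((shape[0]*S,shape[1]*S),np.uint8)
    for P in solids:
        q=np.array([proj(n,p) for p in P]);q=(q+.5)*S-.5
        cv2.fillConvexPoly(M,cv2.convexHull(np.round(q).astype(np.int32)),255)
    return cv2.resize(M,(shape[1],shape[0]),interpolation=cv2.INTER_AREA)/255.
def prism(poly,y0,y1,x,y,a):
    c,s=np.cos(a),np.sin(a)
    return [(x+c*u-s*v,y+s*u+c*v,z) for u,z in poly for v in(y0,y1)]
def grip(p,z0=0): return [prism([(-.008,.05+z0),(.008,.05+z0),(.008,.086+z0),(-.008,.086+z0)],-.013,.013,*p[:3])]
def rest(p):
    g=p[3]/2;o=[]
    for s in(1,-1):
        poly=[(s*u,z+.006) for u,z in((g,0),(g,.022),(g+.009,.036),(g+.026,.036),(g+.026,0))]
        o.append(prism(poly,-.065,.065,*p[:3]))
    return o
def fit(solid,masks,starts,steps):
    best=None
    cost=lambda p:sum(np.abs(render(n,solid(p))-m).sum()/max(m.sum(),1) for n,m in masks.items())
    for s in starts:
        s=np.array(s,float);sim=np.vstack([s]+[s+np.eye(len(s))[i]*steps[i] for i in range(len(s))])
        r=minimize(cost,s,method='Nelder-Mead',options=dict(initial_simplex=sim,maxiter=150,xatol=1e-4,fatol=1e-3))
        if best is None or r.fun<best.fun:best=r
    return best.x,best.fun
def cmask(im,kind,c,r):
    h=cv2.cvtColor(im,cv2.COLOR_RGB2HSV);H,Sa,V=[h[...,i].astype(int) for i in range(3)]
    m={'blue':(H>105)&(H<130)&(Sa>120),'yellow':(H>22)&(H<34)&(Sa>150),'wood':(H<24)&(Sa>60)&(V>125)}[kind]
    w=np.zeros(m.shape,bool);c=np.round(c).astype(int);w[max(c[1]-r,0):c[1]+r,max(c[0]-r,0):c[0]+r]=1
    return (m&w).astype(float)
E
cat > m1.py <<'E'
from fit import *
im={n:cams.camera(n) for n in('top','scene')}
for k,X,sol in(('blue',[.456,.166,.07],grip),('yellow',[.632,.161,.07],grip),('wood',[.508,-.12,.02],rest)):
    ms={n:cmask(im[n],k,proj(n,X),60 if k=='wood' else 20) for n in im}
    if k=='wood': st=[[.508,-.12,a,g] for a in(-.12,) for g in(.02,.03)];sp=[.004,.004,.08,.004]
    else: st=[[X[0],X[1],a] for a in np.arange(0,3.1,.52)];sp=[.004,.004,.15]
    for sub in(('top','scene'),('top',),('scene',)):
        p,c=fit(sol,{n:ms[n] for n in sub},st,sp);print(k,sub,p.round(4),'yaw',round(np.degrees(p[2]),1),'cost',round(c,3))
        if len(sub)==2:
            for n in im:
                e=(render(n,sol(p))>.5).astype(np.uint8);cs,_=cv2.findContours(e,0,1);
                v=cv2.resize(im[n],None,fx=4,fy=4,interpolation=cv2.INTER_CUBIC) if (k=='blue') else vis[n]
                if k=='blue':
                    if 'vis' not in globals(): vis={}
                vis[n]=v;cv2.drawContours(v,[4*q+2 for q in cs],-1,(0,255,0),1)
def cr(n,X,r):
    c=np.round(proj(n,X)*4).astype(int);return vis[n][c[1]-r:c[1]+r,c[0]-r:c[0]+r]
rows=[np.hstack([cr(n,[.456,.166,.05],120),cr(n,[.632,.161,.05],120),cv2.resize(cr(n,[.508,-.12,.02],190),(240,240))]) for n in im]
cv2.imwrite('pics/fit1.png',np.vstack(rows)[:,:,::-1])
E
python3 m1.py
```

```text
Traceback (most recent call last):
  File "m1.py", line 8, in <module>
    p,c=fit(sol,{n:ms[n] for n in sub},st,sp);print(k,sub,p.round(4),'yaw',round(np.degrees(p[2]),1),'cost',round(c,3))
        ~~~^^^^^^^^^^^^^^^^^^^^^^^^^^^^^^^^^^
  File "fit.py", line 25, in fit
    r=minimize(cost,s,method='Nelder-Mead',options=dict(initial_simplex=sim,maxiter=150,xatol=1e-4,fatol=1e-3))
  File "fit.py", line 22, in <lambda>
    cost=lambda p:sum(np.abs(render(n,solid(p))-m).sum()/max(m.sum(),1) for n,m in masks.items())
                  ~~~^^^^^^^^^^^^^^^^^^^^^^^^^^^^^^^^^^^^^^^^^^^^^^^^^^^^^^^^^^^^^^^^^^^^^^^^^^^^
  File "fit.py", line 22, in <genexpr>
    cost=lambda p:sum(np.abs(render(n,solid(p))-m).sum()/max(m.sum(),1) for n,m in masks.items())
                             ~~~~~~^^^^^^^^^^^^
  File "fit.py", line 7, in render
    q=np.array([proj(n,p) for p in P]);q=(q+.5)*S-.5
                ~~~~^^^^^
  File "h.py", line 6, in proj
    m,f,R,t=model(n);c=R@np.array(X)+t;return np.array([m['cx']+f*c[0]/c[2],m['cy']+f*c[1]/c[2]])
            ~~~~~^^^
  File "h.py", line 4, in model
    m=cams.camera_model(n);f=192/np.tan(np.radians(m['fov_y']/2));return m,f,np.array(m['R']),np.array(m['t'])
ValueError: time passes only in moves, steps and waits
```

Cache the camera model.

```bash
sed -i 's/^def model/import functools\n@functools.cache\ndef model/' h.py; python3 m1.py
```

```text
blue ('top', 'scene') [0.4552 0.1705 0.0299] yaw 1.7 cost 0.776
blue ('top',) [0.4557 0.171  0.0648] yaw 3.7 cost 0.398
blue ('scene',) [0.4496 0.1693 0.2787] yaw 16.0 cost 0.251
yellow ('top', 'scene') [0.6358 0.1517 2.4042] yaw 137.8 cost 1.395
yellow ('top',) [0.6364 0.1532 2.4712] yaw 141.6 cost 1.0
yellow ('scene',) [0.6328 0.1512 0.3817] yaw 21.9 cost 0.34
wood ('top', 'scene') [ 0.5067 -0.122  -0.1646  0.0332] yaw -9.4 cost 0.935
wood ('top',) [ 0.5069 -0.1216 -0.1603  0.0332] yaw -9.2 cost 0.071
wood ('scene',) [ 0.5022 -0.1231 -0.2059  0.0282] yaw -11.8 cost 0.836
```

View pics/fit1.png

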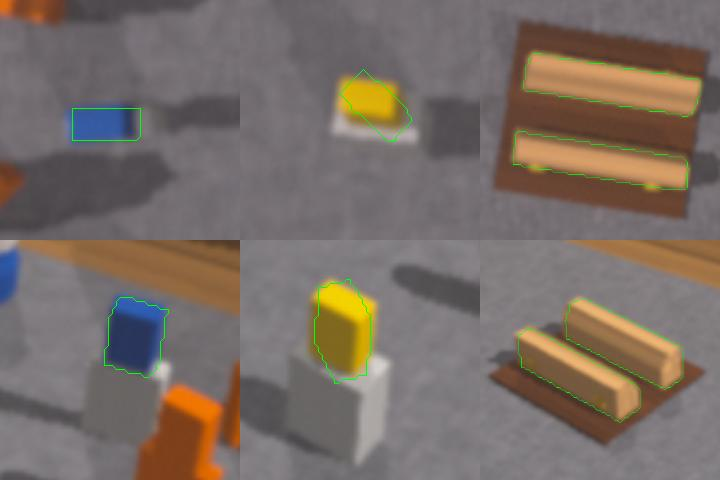

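```bash
python3 - <<'E'
s=open('fit.py').read()
i=s.index('def cmask')
s=s[:i]+'''def cmask(im,kind,c,r):
    R,G,B=[im[...,i].astype(float) for i in range(3)]
    d={'blue':B-R-.15*B,'yellow':np.minimum(R,G)-B-.2*R,'wood':R-B-.2*R}[kind]
    w=np.zeros(d.shape,bool);c=np.round(c).astype(int);w[max(c[1]-r,0):c[1]+r,max(c[0]-r,0):c[0]+r]=1
    if kind=='wood': return ((d>0)&(R>125)&w).astype(float)
    if kind=='yellow': w&=(G>.7*R)
    t=.45*np.percentile(d[w],98.5);return ((d>max(t,12))&w).astype(float)
'''
open('fit.py','w').write(s)
m=open('m1.py').read()
m=m.replace("60 if k=='wood' else 20","(60 if n=='top' else 46) if k=='wood' else (14 if n=='top' else 20)").replace("[.456,.166,.07]","[.456,.168,.07]")
m=m.replace("    if k=='wood': st","    print(k,[int(x.sum()) for x in ms.values()])\n    if k=='wood': st")
open('m1.py','w').write(m)
E
python3 m1.py
```

```text
blue [115, 90]
blue ('top', 'scene') [0.4543 0.1712 0.2587] yaw 14.8 cost 2.287
blue ('top',) [0.455  0.172  0.0115] yaw 0.7 cost 0.393
blue ('scene',) [0.4371 0.1698 1.8667] yaw 107.0 cost 1.462
yellow [118, 130]
yellow ('top', 'scene') [0.6349 0.1535 2.2499] yaw 128.9 cost 2.077
yellow ('top',) [0.6377 0.1535 2.6384] yaw 151.2 cost 0.631
yellow ('scene',) [0.629  0.1528 2.0623] yaw 118.2 cost 1.217
wood [2090, 1681]
wood ('top', 'scene') [ 0.5066 -0.1222 -0.1674  0.033 ] yaw -9.6 cost 0.79
wood ('top',) [ 0.5068 -0.1222 -0.1632  0.0337] yaw -9.3 cost 0.071
wood ('scene',) [ 0.5034 -0.1232 -0.1931  0.0289] yaw -11.1 cost 0.659
```

View pics/fit1.png

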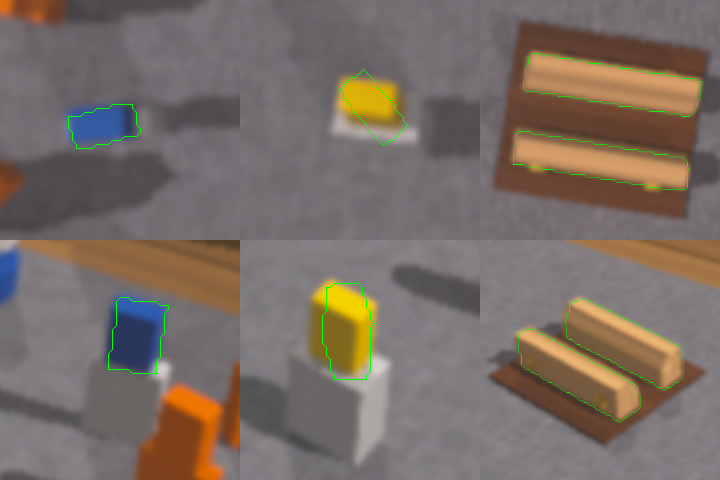

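```bash
cat > m2.py <<'E'
from fit import *
im={n:cams.camera(n) for n in('top','scene')}
vis={n:cv2.resize(im[n],None,fx=4,fy=4,interpolation=cv2.INTER_CUBIC) for n in im}
def leaf(T):
    def f(p): 
        b=prism([(-T/2,0),(T/2,0),(T/2,.05),(-T/2,.05)],-.02,.02,*p[:3]);return [b]+grip(p)
    return f
def draw(n,sol,p,col):
    M=render(n,sol(p));M=cv2.resize(M,None,fx=4,fy=4,interpolation=cv2.INTER_CUBIC);cs,_=cv2.findContours((M>.5).astype(np.uint8),0,1);cv2.drawContours(vis[n],cs,-1,col,1)
for lab,X,T in(('thin_mid',[.456,.168,.04],.014),('thick_mid',[.632,.158,.04],.024)):
    ms={}
    for n in im:
        for o in cams.outline_of(n,lab):
            m=np.array(o['mask']);ys,xs=np.nonzero(m);d=np.hypot(*(np.array([xs.mean(),ys.mean()])-proj(n,X)))
            if d<12: ms[n]=m.astype(float);print(n,lab,round(o['score'],2),o['rect'],int(m.sum()));break
    for sub in(tuple(ms),)+tuple((n,) for n in ms):
        p,c=fit(leaf(T),{n:ms[n] for n in sub},[[X[0],X[1],a] for a in np.arange(-1.5,1.5,.4)],[.004,.004,.2]);print(lab,sub,p.round(4),round(np.degrees(p[2]),1),round(c,3))
        if sub==tuple(ms):
            for n in im: draw(n,leaf(T),p,(0,255,0))
    for n in ms:
        cs,_=cv2.findContours(cv2.resize(ms[n],None,fx=4,fy=4).astype(np.uint8),0,1);cv2.drawContours(vis[n],cs,-1,(255,0,255),1)
def cr(n,X,r):
    c=np.round(proj(n,X)*4).astype(int);return vis[n][c[1]-r:c[1]+r,c[0]-r:c[0]+r]
rows=[np.hstack([cv2.resize(cr(n,[.456,.166,.05],120),(300,300)),cv2.resize(cr(n,[.632,.161,.05],120),(300,300))]) for n in im]
cv2.imwrite('pics/fit2.png',np.vstack(rows)[:,:,::-1])
E
python3 m2.py
```

```text
top thin_mid 0.69 [163.5, 218.2, 19.8, 11.5] 230
scene thin_mid 0.94 [324.4, 194.0, 22.7, 35.0] 587
thin_mid ('top', 'scene') [0.4566 0.1708 0.1364] 7.8 0.243
thin_mid ('top',) [ 0.4567  0.1716 -3.0011] -171.9 0.105
thin_mid ('scene',) [0.4543 0.1693 0.2166] 12.4 0.099
top thick_mid 0.78 [170.1, 123.8, 26.8, 18.2] 417
scene thick_mid 0.78 [281.0, 239.3, 22.0, 44.2] 850
thick_mid ('top', 'scene') [ 0.6367  0.1526 -3.2823] -188.1 0.163
thick_mid ('top',) [ 0.6368  0.153  -0.1676] -9.6 0.067
thick_mid ('scene',) [ 0.635   0.1518 -0.0926] -5.3 0.075
```

View pics/fit2.png

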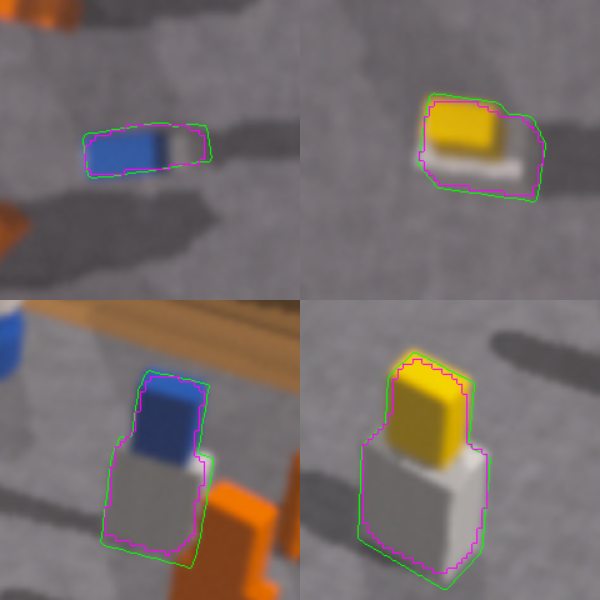

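Thin leaf at (0.456, 0.171), yaw 8°. Thick leaf at (0.636, 0.153), yaw −8°. Rest at (0.507, −0.122), yaw −9.3°, gap about 33 mm. Next comes the helper that works out the moves.

```bash
cat > plan.py <<'E'
import sys
from h import *
from scipy.spatial.transform import Rotation as Ro
def plan(x,y,z,yaw,n):
    s=env.get_state();P=s['ee_pos']*1000;R=Ro.from_euler('xyz',s['orientation'],degrees=True)
    G=np.array([x,y,z])*1000;RG=Ro.from_euler('xyz',[180,0,yaw],degrees=True)
    alt=Ro.from_euler('xyz',[180,0,yaw+180],degrees=True)
    if (R.inv()*alt).magnitude()<(R.inv()*RG).magnitude(): RG=alt
    for i in range(n):
        k=1/(n-i);d=np.round(R.inv().apply((G-P)*k),0 if i<n-1 else 1);r=np.round((R.inv()*RG).as_rotvec(degrees=True)*k,1)
        print([*(d+0).tolist(),*(r+0).tolist()]);P=P+R.apply(d);R=R*Ro.from_rotvec(r,degrees=True)
    print('t',s['time_s'],'F',s['contact_force'].round(1),s['ee_pos'].round(4),s['orientation'].round(1),s['grip_width'].round(4))
a=[float(v) for v in sys.argv[1:]];plan(*a[:4],int(a[4]))
E
python3 plan.py .4563 .1708 .16 8 20
```

```text
[-14.0, 19.0, 4.0, 0.0, 0.0, 3.2]
[-13.0, 20.0, 4.0, 0.0, 0.0, 3.2]
[-11.0, 21.0, 4.0, 0.0, 0.0, 3.2]
[-10.0, 21.0, 4.0, 0.0, 0.0, 3.2]
[-9.0, 22.0, 4.0, 0.0, 0.0, 3.2]
[-8.0, 22.0, 4.0, 0.0, 0.0, 3.2]
[-7.0, 23.0, 4.0, 0.0, 0.0, 3.2]
[-5.0, 23.0, 4.0, 0.0, 0.0, 3.2]
[-4.0, 23.0, 4.0, 0.0, 0.0, 3.2]
[-3.0, 23.0, 4.0, 0.0, 0.0, 3.2]
[-1.0, 24.0, 4.0, 0.0, 0.0, 3.2]
[0.0, 24.0, 4.0, 0.0, 0.0, 3.2]
[1.0, 23.0, 4.0, 0.0, 0.0, 3.3]
[2.0, 23.0, 4.0, 0.0, 0.0, 3.2]
[4.0, 23.0, 4.0, 0.0, 0.0, 3.3]
[5.0, 23.0, 4.0, 0.0, 0.0, 3.2]
[6.0, 23.0, 4.0, 0.0, 0.0, 3.3]
[8.0, 22.0, 4.0, 0.0, 0.0, 3.2]
[9.0, 22.0, 4.0, 0.0, 0.0, 3.3]
[10.1, 21.6, 3.6, 0.0, 0.0, 3.2]Traceback (most recent call last):
  File "plan.py", line 13, in <module>
    a=[float(v) for v in sys.argv[1:]];plan(*a[:4],int(a[4]))
                                       ~~~~^^^^^^^^^^^^^^^^^^
  File "plan.py", line 12, in plan
    print('t',s['time_s'],'F',s['contact_force'].round(1),s['ee_pos'].round(4),s['orientation'].round(1),s['grip_width'].round(4))
                                                                                                         ^^^^^^^^^^^^^^^^^^^^^
AttributeError: 'float' object has no attribute 'round'
```

Call:
play_rows([
  [[0.1,-14,19,0,0,0,3.2],[0.1,-13,20,0,0,0,3.2],[0.1,-11,21,0,0,0,3.2],[0.1,-10,21,0,0,0,3.2],[0.1,-9,22,0,0,0,3.2],[0.1,-8,22,0,0,0,3.2],[0.1,-7,23,0,0,0,3.2],[0.1,-5,23,0,0,0,3.2],[0.1,-4,23,0,0,0,3.2],[0.1,-3,23,0,0,0,3.2]],
])

```text
time_s: 2.1
ee_pos: [0.3157, 0.3589, 0.2397]
orientation: [180.0, -0.0, 40.3]
contact_force: [-0.3, 0.8, -0.9]
grip_width: 0.0506
```

Call:
play_rows([
  [[0.1,-1,24,0,0,0,3.2],[0.1,0,24,0,0,0,3.2],[0.1,1,23,0,0,0,3.2],[0.1,2,23,0,0,0,3.2],[0.1,4,23,0,0,0,3.3],[0.1,5,23,0,0,0,3.2],[0.1,6,23,0,0,0,3.3],[0.1,8,22,0,0,0,3.2],[0.1,9,22,0,0,0,3.3],[0.1,10,22,0,0,0,3.2]],
])

```text
time_s: 3.1
ee_pos: [0.4571, 0.1697, 0.2397]
orientation: [-180.0, -0.0, 8.0]
contact_force: [0.6, 0.7, 0.3]
grip_width: 0.0505
```

```bash
sed -i "s/s\['grip_width'\].round(4)/round(float(s['grip_width']),4)/" plan.py; python3 plan.py .4563 .1708 .12 8 4; python3 plan.py .4563 .1708 .08 8 2|tail -2
```

```text
[0.0, 0.0, 30.0, 0.0, 0.0, 0.0]
[0.0, 0.0, 30.0, 0.0, 0.0, 0.0]
[0.0, -1.0, 30.0, 0.0, 0.0, 0.0]
[-0.7, -0.2, 29.7, 0.0, 0.0, 0.0]
t 3.1 F [0.6 0.7 0.3] [0.4571 0.1697 0.2397] [-180.   -0.    8.] 0.0505
[-0.7, -0.2, 79.7, 0.0, 0.0, 0.0]
t 3.1 F [0.6 0.7 0.3] [0.4571 0.1697 0.2397] [-180.   -0.    8.] 0.0505
```

Call:
play_rows([
  [[0.1,0,0,30,0,0,0],[0.1,0,-1,30,0,0,0],[0.1,-0.7,0,30,0,0,0],[0.1,0,0,30,0,0,0],[0.1,0,0,20,0,0,0],[0.1,0,0,12,0,0,0],[0.1,0,0,8,0,0,0],[0.1,0,0,0,0,0,0]],
])

```text
time_s: 3.9
ee_pos: [0.4555, 0.1714, 0.0792]
orientation: [-180.0, 0.1, 8.1]
contact_force: [-0.6, -0.4, 0.6]
grip_width: 0.0508
```

Call:
play_rows([
  [[-1,0,0,0,0,0,0],[-1,0,0,0,0,0,0],[-1,0,0,0,0,0,0],[-1,0,0,0,0,0,0],[-1,0,0,0,0,0,0],[-1,0,0,0,0,0,0],[-1,0,0,0,0,0,0],[-1,0,0,0,0,0,0]],
], newtons=25)

```text
time_s: 4.7
ee_pos: [0.456, 0.1715, 0.08]
orientation: [180.0, -0.0, 8.1]
contact_force: [-1.6, 0.3, 5.0]
grip_width: 0.0162
```

Call:
play_rows([
  [[-1,0,0,-10,0,0,0],[-1,0,0,-20,0,0,0],[-1,0,0,-20,0,0,0],[-1,0,0,-20,0,0,0],[-1,0,0,-10,0,0,0],[-1,0,0,0,0,0,0]],
])

```text
time_s: 5.3
ee_pos: [0.4567, 0.1716, 0.1611]
orientation: [180.0, -0.2, 8.1]
contact_force: [-0.1, 0.1, 0.0]
grip_width: 0.0158
```

```bash
python3 plan.py .5015 -.1536 .16 -9.3 16
```

```text
[0.0, 21.0, 0.0, 0.0, 0.0, 1.1]
[0.0, 20.0, 0.0, 0.0, 0.0, 1.1]
[1.0, 21.0, 0.0, 0.0, 0.0, 1.1]
[1.0, 20.0, 0.0, 0.0, 0.0, 1.1]
[1.0, 20.0, 0.0, 0.0, 0.0, 1.1]
[2.0, 20.0, 0.0, 0.0, 0.0, 1.1]
[2.0, 20.0, 0.0, 0.0, 0.0, 1.1]
[3.0, 20.0, 0.0, 0.0, 0.0, 1.1]
[3.0, 20.0, 0.0, 0.0, 0.0, 1.1]
[3.0, 20.0, 0.0, 0.0, 0.0, 1.1]
[4.0, 21.0, 0.0, 0.0, 0.0, 1.1]
[4.0, 20.0, 0.0, 0.0, 0.0, 1.1]
[5.0, 20.0, 0.0, 0.0, 0.0, 1.1]
[5.0, 20.0, 0.0, 0.0, -0.1, 1.0]
[6.0, 20.0, 1.0, 0.0, 0.0, 1.1]
[5.6, 20.7, 0.1, 0.0, -0.1, 1.0]
t 5.3 F [-0.1  0.1  0. ] [0.4567 0.1716 0.1611] [180.   -0.2   8.1] 0.0158
```

Call:
play_rows([
  [[-1,0,21,0,0,0,1.1],[-1,0,20,0,0,0,1.1],[-1,1,21,0,0,0,1.1],[-1,1,20,0,0,0,1.1],[-1,1,20,0,0,0,1.1],[-1,2,20,0,0,0,1.1],[-1,2,20,0,0,0,1.1],[-1,3,20,0,0,0,1.1],[-1,3,20,0,0,0,1.1],[-1,3,20,0,0,0,1.1]],
])

```text
time_s: 6.3
ee_pos: [0.4822, -0.0302, 0.1582]
orientation: [-180.0, 0.1, -2.9]
contact_force: [-0.8, 0.0, -1.2]
grip_width: 0.016
```

Call:
play_rows([
  [[-1,4,21,0,0,0,1.1],[-1,4,20,0,0,0,1.1],[-1,5,20,0,0,0,1.1],[-1,5,20,0,0,0,1.0],[-1,6,20,0,0,0,1.1],[-1,5.6,20.7,0,0,0,1.0],[-1,0,0,0,0,0,0],[-1,0,0,30,0,0,0],[-1,0,0,0,0,0,0],[-1,0,0,0,0,0,0]],
])

```text
time_s: 7.3
ee_pos: [0.4996, -0.1525, 0.1287]
orientation: [-179.9, 0.2, -9.2]
contact_force: [-0.3, -0.1, -0.7]
grip_width: 0.0156
```

```bash
cat > look.py <<'E'
import sys
from h import *
n=sys.argv[1]; 
a=[save(c,f'x.png') for c in('top','scene')]
o=[]
for c,im in zip(('top','scene'),a):
    p=np.round(proj(c,[.507,-.122,.04])).astype(int);r=50
    o.append(cv2.resize(im[p[1]-r:p[1]+r,p[0]-r:p[0]+r],(390,390),interpolation=cv2.INTER_CUBIC))
cv2.imwrite('pics/'+n,np.hstack(o)[:,:,::-1]);s=env.get_state();print(s['time_s'],s['ee_pos'].round(4),s['orientation'].round(1),s['contact_force'].round(1))
E
python3 look.py a1.png
```

```text
7.4 [ 0.5009 -0.1534  0.1304] [180.   -0.   -9.2] [ 0.2  0.4 -0.2]
```

View pics/a1.png

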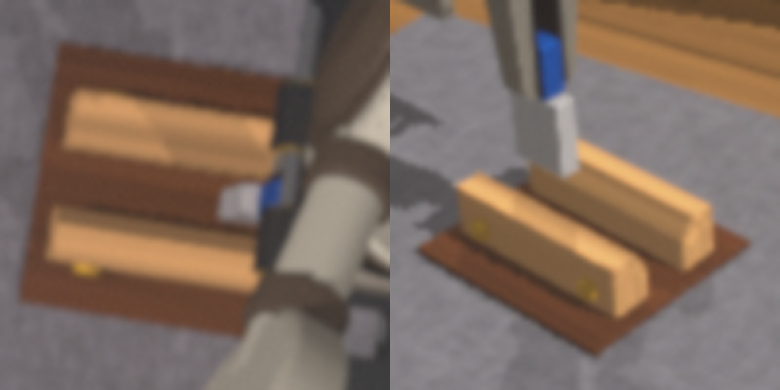

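The thin leaf hangs over the middle of the gap (top crop: leaf at (245,200), cheek inner edges at about 150 and 225). Going down.

Call:
play_rows([
  [[-1,0.5,0,6,0,0,0],[-1,0,0,6,0,0,0],[-1,0,0,6,0,0,0],[-1,0,0,6,0,0,0],[-1,0,0,6,0,0,0],[-1,0,0,5,0,0,0],[-1,0,0,4,0,0,0],[-1,0,0,3,0,0,0],[-1,0,0,0,0,0,0],[-1,0,0,0,0,0,0]],
])

```text
time_s: 8.4
ee_pos: [0.5012, -0.1539, 0.0877]
orientation: [180.0, -0.0, -9.3]
contact_force: [-0.3, 1.0, -1.3]
grip_width: 0.016
```

Call:
play_rows([
  [[-1,0,0,1,0,0,0],[-1,0,0,0.7,0,0,0],[-1,0,0,0,0,0,0],[-1,0,0,0,0,0,0]],
])

```text
time_s: 8.8
ee_pos: [0.5011, -0.1539, 0.086]
orientation: [180.0, -0.0, -9.3]
contact_force: [0.3, -0.4, -1.1]
grip_width: 0.016
```

Call:
play_rows([
  [[-1,0,0,0.5,0,0,0],[-1,0,0,0.5,0,0,0],[-1,0,0,0,0,0,0],[-1,0,0,0,0,0,0]],
])

```text
time_s: 9.2
ee_pos: [0.5012, -0.1539, 0.0859]
orientation: [180.0, 0.0, -9.3]
contact_force: [-2.2, 1.4, 6.5]
grip_width: 0.0161
```

Call:
play_rows([
  [[-0.3,0,0,0,0,0,0],[-0.3,0,0,0,0,0,0],[-0.1,0,0,0,0,0,0],[0.1,0,0,-2,0,0,0],[0.1,0,0,-10,0,0,0],[0.1,0,0,-20,0,0,0],[0.1,0,0,-30,0,0,0],[0.1,0,0,-20,0,0,0],[0.1,0,0,-10,0,0,0]],
])

```text
time_s: 10.1
ee_pos: [0.5023, -0.1545, 0.1799]
orientation: [179.9, -0.2, -9.3]
contact_force: [0.7, 0.5, -1.0]
grip_width: 0.0508
```

```bash
python3 plan.py .636 .1526 .17 -8 18
```

```text
[5.0, -18.0, 1.0, 0.0, 0.0, -0.1]
[5.0, -18.0, 1.0, 0.0, 0.0, -0.1]
[5.0, -18.0, 0.0, 0.0, 0.0, -0.1]
[5.0, -18.0, 1.0, 0.0, 0.0, -0.1]
[5.0, -18.0, 0.0, 0.0, 0.0, -0.1]
[5.0, -18.0, 1.0, 0.0, 0.0, -0.1]
[5.0, -18.0, 0.0, 0.0, 0.0, -0.1]
[5.0, -18.0, 1.0, 0.0, 0.0, -0.1]
[5.0, -18.0, 0.0, 0.0, 0.0, 0.0]
[5.0, -18.0, 1.0, 0.0, 0.0, -0.1]
[5.0, -18.0, 0.0, 0.0, 0.0, 0.0]
[4.0, -18.0, 1.0, 0.0, 0.0, -0.1]
[5.0, -18.0, 0.0, 0.0, 0.0, 0.0]
[4.0, -18.0, 1.0, 0.0, 0.0, -0.1]
[5.0, -18.0, 0.0, 0.0, -0.1, 0.0]
[4.0, -18.0, 1.0, 0.0, 0.0, -0.1]
[5.0, -18.0, 0.0, 0.0, -0.1, 0.0]
[4.5, -17.6, 0.7, 0.1, 0.0, -0.1]
t 10.1 F [ 0.7  0.5 -1. ] [ 0.5023 -0.1545  0.1799] [179.9  -0.2  -9.3] 0.0508
```

Call:
play_rows([
  [[0.1,5,-18,0,0,0,0],[0.1,5,-18,0,0,0,0],[0.1,5,-18,0,0,0,0],[0.1,5,-18,0,0,0,0],[0.1,5,-18,0,0,0,0],[0.1,5,-18,0,0,0,0],[0.1,5,-18,0,0,0,0],[0.1,5,-18,0,0,0,0],[0.1,5,-18,0,0,0,0],[0.1,5,-18,0,0,0,0]],
])

```text
time_s: 11.1
ee_pos: [0.5794, 0.0166, 0.1766]
orientation: [-180.0, 0.0, -9.3]
contact_force: [0.7, -0.4, 0.5]
grip_width: 0.0506
```

Call:
play_rows([
  [[0.1,5,-18,0,0,0,0],[0.1,4,-18,0,0,0,0],[0.1,5,-18,0,0,0,0],[0.1,4,-18,0,0,0,0],[0.1,5,-18,0,0,0,-0.3],[0.1,4,-18,0,0,0,-0.5],[0.1,5,-18,0,0,0,-0.5],[0.1,4,-17,0,0,0,0],[0.1,0,0,0,0,0,0],[0.1,0,0,0,0,0,0]],
])

```text
time_s: 12.1
ee_pos: [0.6371, 0.1513, 0.1765]
orientation: [180.0, 0.0, -7.9]
contact_force: [0.7, 0.2, 0.5]
grip_width: 0.0505
```

```bash
python3 plan.py .636 .1526 .08 -8 1; python3 look.py a2.png
```

```text
[-1.1, -1.2, 96.5, 0.0, 0.0, 0.1]
t 12.1 F [0.7 0.2 0.5] [0.6371 0.1513 0.1765] [180.    0.   -7.9] 0.0505
12.2 [0.637  0.1507 0.1767] [180.   0.  -8.] [-1.   0.3  0.1]
```

View pics/a2.png

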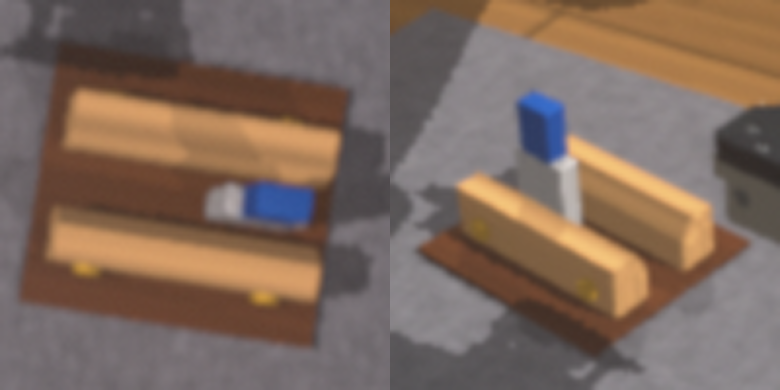

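The thin leaf stands in the gap (grip at crop (280,203)), on its own half. Now the thick one.

Call:
play_rows([
  [[0.1,-0.5,-1,25,0,0,0],[0.1,-0.5,-0.5,25,0,0,0],[0.1,0,0,20,0,0,0],[0.1,0,0,14,0,0,0],[0.1,0,0,8,0,0,0],[0.1,0,0,4.5,0,0,0],[0.1,0,0,0,0,0,0]],
])

```text
time_s: 12.9
ee_pos: [0.6367, 0.1529, 0.0805]
orientation: [-180.0, -0.0, -8.0]
contact_force: [-0.1, -0.6, -0.7]
grip_width: 0.0505
```

Call:
play_rows([
  [[-1,0,0,0,0,0,0],[-1,0,0,0,0,0,0],[-1,0,0,0,0,0,0],[-1,0,0,0,0,0,0],[-1,0,0,0,0,0,0],[-1,0,0,0,0,0,0],[-1,0,0,0,0,0,0],[-1,0,0,0,0,0,0]],
], newtons=25)

```text
time_s: 13.7
ee_pos: [0.6367, 0.153, 0.0806]
orientation: [-180.0, -0.0, -8.0]
contact_force: [-0.8, 0.2, 1.8]
grip_width: 0.0156
```

Call:
play_rows([
  [[-1,0,0,-10,0,0,0],[-1,0,0,-20,0,0,0],[-1,0,0,-25,0,0,0],[-1,0,0,-20,0,0,0],[-1,0,0,-10,0,0,0],[-1,0,0,0,0,0,0]],
])

```text
time_s: 14.3
ee_pos: [0.6376, 0.1531, 0.1674]
orientation: [-180.0, -0.2, -8.0]
contact_force: [0.3, 0.5, -1.5]
grip_width: 0.016
```

```bash
python3 plan.py .5115 -.0904 .16 -9.3 14
```

```text
[-7.0, 18.0, 0.0, 0.0, 0.0, 0.1]
[-6.0, 19.0, 1.0, 0.0, 0.0, 0.1]
[-6.0, 18.0, 0.0, 0.0, 0.0, 0.1]
[-6.0, 19.0, 1.0, 0.0, 0.0, 0.1]
[-6.0, 19.0, 0.0, 0.0, 0.0, 0.1]
[-6.0, 18.0, 1.0, 0.0, 0.0, 0.1]
[-7.0, 19.0, 0.0, 0.0, 0.0, 0.1]
[-6.0, 18.0, 1.0, 0.0, 0.0, 0.1]
[-6.0, 19.0, 0.0, 0.0, 0.0, 0.1]
[-6.0, 19.0, 1.0, 0.0, 0.0, 0.1]
[-7.0, 18.0, 0.0, 0.0, 0.0, 0.1]
[-6.0, 19.0, 1.0, 0.0, -0.1, 0.1]
[-7.0, 18.0, 0.0, 0.0, 0.0, 0.1]
[-6.2, 18.7, 0.9, 0.0, -0.1, 0.0]
t 14.3 F [ 0.3  0.5 -1.5] [0.6376 0.1531 0.1674] [-180.    -0.2   -8. ] 0.016
```

Call:
play_rows([
  [[-1,-7,18,0,0,0,0],[-1,-6,19,0,0,0,0],[-1,-6,18,0,0,0,0],[-1,-6,19,0,0,0,0],[-1,-6,19,0,0,0,0.3],[-1,-6,18,0,0,0,0.5],[-1,-7,19,0,0,0,0.5],[-1,-6,18,0,0,0,0],[-1,-6,19,0,0,0,0],[-1,-6,19,0,0,0,0]],
])

```text
time_s: 15.3
ee_pos: [0.5464, -0.0222, 0.1638]
orientation: [-180.0, 0.2, -9.3]
contact_force: [0.6, -0.8, -1.0]
grip_width: 0.0159
```

Call:
play_rows([
  [[-1,-7,18,0,0,0,0],[-1,-6,19,0,0,0,0],[-1,-6,18,0,0,0,0],[-1,-6,18,0,0,0,0],[-1,0,0,20,0,0,0],[-1,0,0,12,0,0,0],[-1,0,0,0,0,0,0],[-1,0,0,0,0,0,0]],
])

```text
time_s: 16.1
ee_pos: [0.511, -0.0893, 0.1328]
orientation: [-180.0, 0.1, -9.2]
contact_force: [0.4, 0.2, -0.7]
grip_width: 0.0159
```

```bash
python3 plan.py .5117 -.0904 .086 -9.3 1; python3 look.py a3.png
```

```text
[1.0, 1.0, 46.8, 0.0, 0.1, 0.1]
t 16.1 F [ 0.4  0.2 -0.7] [ 0.511  -0.0893  0.1328] [-1.8e+02  1.0e-01 -9.2e+00] 0.0159
16.2 [ 0.5118 -0.0896  0.1339] [180.   -0.   -9.2] [-0.1 -0.1 -1.1]
```

View pics/a3.png

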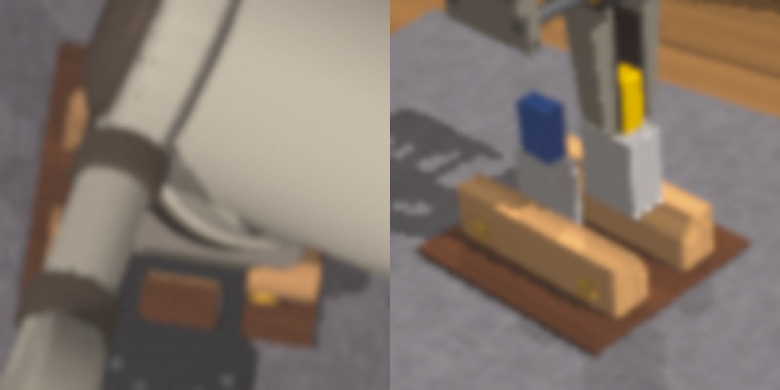

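Call:
play_rows([
  [[-1,0,0,5,0,0,0],[-1,0,0,5,0,0,0],[-1,0,0,4,0,0,0],[-1,0,0,4,0,0,0],[-1,0,0,3,0,0,0],[-1,0,0,3,0,0,0],[-1,0,0,3,0,0,0],[-1,0,0,0,0,0,0]],
])

```text
time_s: 17.0
ee_pos: [0.511, -0.0897, 0.1059]
orientation: [-180.0, 0.0, -9.3]
contact_force: [-1.1, -0.7, -2.2]
grip_width: 0.0159
```

Call:
play_rows([
  [[-1,0,0,4,0,0,0],[-1,0,0,4,0,0,0],[-1,0,0,4,0,0,0],[-1,0,0,3,0,0,0],[-1,0,0,2,0,0,0],[-1,0,0,1.5,0,0,0],[-1,0,0,0,0,0,0],[-1,0,0,0,0,0,0]],
])

```text
time_s: 17.8
ee_pos: [0.5115, -0.0898, 0.088]
orientation: [180.0, -0.0, -9.3]
contact_force: [-0.4, 0.1, -2.5]
grip_width: 0.0162
```

Call:
play_rows([
  [[-1,0,0,0.6,0,0,0],[-1,0,0,0.6,0,0,0],[-1,0,0,0,0,0,0],[-1,0,0,0,0,0,0]],
])

```text
time_s: 18.2
ee_pos: [0.5114, -0.0898, 0.0867]
orientation: [-180.0, -0.0, -9.3]
contact_force: [0.8, -0.3, -0.8]
grip_width: 0.0158
```

Call:
play_rows([
  [[-1,0,0,0.5,0,0,0],[-1,0,0,0.4,0,0,0],[-1,0,0,0,0,0,0],[-1,0,0,0,0,0,0]],
])

```text
time_s: 18.6
ee_pos: [0.5115, -0.0899, 0.0866]
orientation: [180.0, -0.0, -9.3]
contact_force: [-1.9, 1.3, 5.7]
grip_width: 0.0161
```

It touches the floor at TCP z 0.0866, which is 6 mm above its bench grasp height, so it is fully down. Releasing and backing off.

Call:
play_rows([
  [[-0.3,0,0,0,0,0,0],[-0.3,0,0,0,0,0,0],[-0.1,0,0,0,0,0,0],[0.1,0,0,-2,0,0,0],[0.1,0,0,-10,0,0,0],[0.1,0,0,-20,0,0,0],[0.1,0,0,-30,0,0,0],[0.1,0,0,-30,0,0,0],[0.1,0,0,-20,0,0,0]],
])

```text
time_s: 19.5
ee_pos: [0.5123, -0.0902, 0.2011]
orientation: [179.9, -0.2, -9.3]
contact_force: [0.2, -0.6, -0.5]
grip_width: 0.0504
```

Call:
play_rows([
  [[0.1,0,-20,0,0,0,0],[0.1,0,-20,0,0,0,0],[0.1,0,-20,0,0,0,0],[0.1,0,-20,0,0,0,0],[0.1,0,-20,0,0,0,0],[0.1,0,-20,0,0,0,0],[0.1,0,-20,0,0,0,0],[0.1,0,-20,0,0,0,0],[0.1,0,0,0,0,0,0],[0.1,0,0,0,0,0,0]],
])

```text
time_s: 20.5
ee_pos: [0.5372, 0.068, 0.1983]
orientation: [180.0, -0.0, -9.2]
contact_force: [0.1, -0.5, -0.8]
grip_width: 0.0504
```

```bash
python3 look.py a4.png
```

```text
20.6 [0.5372 0.0674 0.1981] [180.   -0.   -9.3] [-0.7 -0.7  0.3]
```

View pics/a4.png

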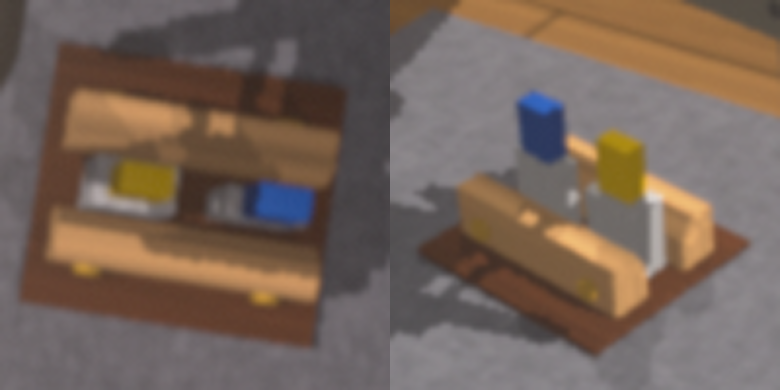

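Both leaves stand upright between the cheeks, yellow at crop (145,180) and blue at (282,203), and the robot is clear of them. Handing in.

```bash
python3 -c "
from plant import env
print(env.hand_in())"
```

```text
the job is handed in; nothing more can be done
None
```

Both leaves fit the gap, so both are standing in the rest and the job is handed in at about 20.6 s. The thin blue leaf went in first, in the right-hand half seen from the robot. The thick yellow leaf then went fully down in the other half and stayed.

**Last checks:**
- **Depth:** each leaf touched the floor about 6 mm above its bench grasp height, matching the 6 mm base. The contact force was about 6 N, with no binding on the way down.
- **Position:** the final pictures show both leaves upright between the cheeks in separate halves, with the gripper about 16 cm away.
- **Gap size:** the camera estimates disagreed, at about 33 mm from the top view and 29 mm from the scene view. Both are wider than the 24 mm thick leaf.
- **Early measuring:** the first colour-based fits of the leaf angles failed. I replaced them with outline fits, and both grasps then held first time.

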